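# Gauge the bearing bore of the red polisher housing

### The job

Two depth gauges stand on the bench, each over an open polisher gear housing. On the gauge over the red housing, hold the yellow knob and lower the probe until its foot touches the bottom of the bore, then turn that knob clockwise (seen from above) as far as its stop to lock the slide at that height, and let go. Keep the red housing standing where it is, and leave the other gauge's probe as it is.

Things in the scene. Friction and masses are not known exactly. Their poses are not given: they have to be found in the camera images.
- red_knob (a point): Centre of the yellow bar knob atop the gauge over the RED housing. Bar 52 mm long (x), 16 mm wide (y; grip across this from above), 30 mm tall (z up). Underside of the probe's brass foot is 170 mm below. Held by the knob, the probe slides straight down with 3.5 N friction, stays where left, travel 105 mm; starts raised above the bore. The gauge's fixed arm ends at least 38 mm below this point.
- red_lock (a joint): Angle (rad) of that knob about the vertical probe axis: 0 = unlocked, grows clockwise seen from above, stop at 1.22 (70 degrees) = locked. Starts at 0 to 0.15. Light friction (0.06 N m); stays where left. Independent of the slide's height.
- red_housing_floor (a point): Centre of the flat bottom of the bore of the red housing (loose, 0.7 kg, on its gauge's round rest), z up, under the probe axis within 3 mm. Upright open cup 90 mm across with a side snout, 55 mm tall; bore 74 mm across, 45 mm deep. The rest's height varies: this point is 28 to 50 mm above the table.
- other_knob (a point): Centre of the same yellow knob on the other, identical gauge, which stands over a BLACK housing. Not to be moved; it stands up to 303 mm above the table, so pass above it.
Mind the look-alikes: they are no part of the job. Of the things like the part that bears red_housing_floor, leave any that is green; of the rest the smaller one is meant.

How it is judged:
On the way, in this order (a step that is already met when the one before it is completed fails the run):
1. the foot of the probe is on the bottom of the red housing's bore (within 5 mm) with the knob not yet turned past 0.5 rad (z of red_knob in the frame of red_housing_floor below 0.175 m and horizontal distance between red_knob and red_housing_floor below 0.02 m and value of joint red_lock below 0.5 rad), for 0.1 s.
2. the knob is turned clockwise beyond 0.9 rad with the foot still on the bottom (within 6 mm) (z of red_knob in the frame of red_housing_floor below 0.176 m and horizontal distance between red_knob and red_housing_floor below 0.02 m and value of joint red_lock above 0.9 rad), for 0.2 s.
At the end, for the whole second after the job is handed in: The foot rests on the bottom of the red housing's bore (within 6 mm), the red gauge's knob is turned clockwise by more than 0.9 of its 1.22 rad, the red housing stands upright (within 0.1 rad) within 15 mm of where it began, and the other gauge's knob is within 10 mm of its start (all of step 2 and angle between red_housing_floor's own z axis and vertical below 0.1 rad and distance of red_housing_floor from where it was at the start of the episode below 0.015 m and distance of other_knob from where it was at the start of the episode below 0.01 m); the robot touches nothing.
It fails at once if the red housing is shifted by more than 20 mm or tipped (distance of red_housing_floor from where it was at the start of the episode above 0.02 m or angle between red_housing_floor's own z axis and vertical above 0.2 rad).
It fails at once if the other gauge's probe is moved by more than 15 mm (distance of other_knob from where it was at the start of the episode above 0.015 m).
It also fails if it takes over 35 s, if anything falls off the work surface, if the arm or the gripper's body presses on something with over 40 N, if the wrist force passes 120 N, or if a joint passes its speed limit or range.

### The arm

A 7-joint arm with a two-finger parallel gripper is mounted at the origin on the work surface. World frame = base frame: x ahead of the robot, y to its left, z up, the work surface at z = 0. Lengths are in m, angles in rad, forces in N, time in s.
With the tool pointing down it reaches from about 0.35 to 0.9 m from the base axis. Payload 8.1 kg.
Tool frame: the origin (TCP) lies midway between the tips of the shut fingers; the grasp point (between the pads) lies 19 mm behind it (arm.pinch_z is the distance from the TCP to the grasp point, in m); z points along the fingers, y is the direction in which the jaws open and shut (so a half turn about z gives the same grasp; the last joint's range is limited). The gripper opens to 85 mm and grips with 20 to 120 N. Pads are 22 mm wide; open, the fingers measure 114 mm over their backs; the gripper's body (76 mm by 85 mm) begins 54 mm behind the grasp point. The pads swing forward as they close: fully open they stand 13 mm farther back than shut.
Start: joints at [1.087, 0.434, 0.025, 1.573, -0.012, 1.134, -0.075], TCP at [0.232, -0.58, 0.231] pointing down, gripper open.
Joint ranges: [-2.62, 2.62], [-0.44, 2.09], [-1.27, 1.32], [0.08, 2.57], [-1.32, 4.46], [0.12, 2], [-2.74, 2.74]. Speed limits (rad/s): [2.22, 2.22, 3.01, 3.01, 3.14, 3.14, 3.14].

### API

Orientations are given as a rotation vector (axis times angle).
In Python, from plant import arm, cams gives the robot as it stands.
- The arm moves only by the shell command python3 -m jog 'ROWS' [OPENING]. ROWS is JSON, a list of rows, each a list of 4 numbers: the shift along the tool's x, y, z in cm, then the turn about the tool's z in rad. In form: [[tx, ty, tz, twist], ...]. A call has 1 to 10 rows; each row shifts and turns the commanded pose from where the row before left it, along the tool's axes as they then stand; what a row does not reach is not made up. A row lasts 1/12 s, in which the tool goes at most 41.7 mm and 7.16 degrees, less where a joint would pass 70% of its speed; a pose out of reach is approached as far as the arm can. A call is refused whole if a number of a shift passes 4.17 or a number of a turn 0.125, either way. A call with a gripper value outside its range is refused whole. OPENING is the opening, from 0 (shut) to 1 (fully open), set as the call begins (- or left out, the last holds). The fingers move at their own pace and stop on an object; the grip force is fixed at half the most. Time passes only in rows, so rows that do not move let the fingers close. It gives the time, the measured TCP pose, the force and the opening at its end, in the units of the state.
- arm.state(): the state, without advancing time (a new reading comes with each control period).
- cams.read_camera(name): name is "side" or "top" or "wrist"; returns (picture, depth): 420x560x3 uint8, blue, green, red; 420x560 float32, m along the optical axis (not along the pixel's ray), 0 where there is no reading.
- cams.calibration(name): a dict with "mtx" (3x3 intrinsics, pixels), "k1" (the pictures are not rectified: a ray, as slopes to the right and down, at radius r is drawn at 1 + k1 r^2 times it, then the intrinsics apply), "xyz" and "rotation" of the camera in the world; the wrist camera has in their place "tool_from_camera" (4x4, takes a point from camera to tool coordinates, whose origin is the TCP and whose axes are the flange's). Camera axes: x right, y down, z forward; pixel columns grow to the right and rows downward; lengths in m; the calibration is good to about 2 mm. A picture is of the moment at which its call begins: read the wrist's pose just before it. calibration takes no time and is no camera call.
- arm.job_done(): hands the job in, once; it reports no verdict.
The state is a dict: "clock": time; "joint_pos": joint angles; "qvel": joint speeds; "effort": joint torques, N m; "eef_pos": TCP position; "tool_rot": TCP orientation; "wrist_force": force on the tool from outside, world axes, zero at the start; "wrist_torque": the same for the moment, N m; "opening": finger opening in m.
Only numpy, scipy, OpenCV 4.12 (cv2) and the standard library are available. Lean on these libraries where they do the work, as an engineer would, in place of code of your own. Each camera call takes 0.05 s, during which the arm holds its last target. There are 200 camera calls.

## Working session

There is one attempt and no reset: what is moved stays moved. The work goes in short steps, Python scripts to look and compute and a shell command to move; the robot and the scene stay as the last step left them, time stands still between calls to the robot, and variables do not carry over. Pictures are saved under pics/ and viewed, about 8 in all and at most 12, crops included, and the job is handed in when it is done.

```bash
ls; mkdir -p pics
cat > h.py <<'E'
import numpy as np, cv2
from plant import arm, cams
from scipy.spatial.transform import Rotation as R
def grab(n):
    s=arm.state(); im,d=cams.read_camera(n); np.savez(f'{n}.npz',im=im,d=d,p=s['eef_pos'],r=s['tool_rot']); return im,d
def pose(n):
    c=cams.calibration(n)
    if n=='wrist':
        f=np.load('wrist.npz'); T=np.array(c['tool_from_camera']); Rt=R.from_rotvec(f['r']).as_matrix()
        return Rt@T[:3,:3], Rt@T[:3,3]+f['p'], c
    r=np.array(c['rotation']); r=r if r.shape==(3,3) else R.from_rotvec(r).as_matrix()
    return r,np.array(c['xyz']),c
def world(n,u=None,v=None):
    f=np.load(f'{n}.npz'); d=f['d']; Rm,t,c=pose(n); K=np.array(c['mtx'])
    if u is None: v,u=np.mgrid[0:420,0:560]
    u=np.asarray(u);v=np.asarray(v)
    p=cv2.undistortPoints(np.stack([u.ravel(),v.ravel()],1).astype(float)[:,None],K,np.array([c['k1'],0,0,0,0.]))[:,0]
    z=d[v.ravel(),u.ravel()]
    P=np.c_[p*z[:,None],z]@Rm.T+t
    P[z==0]=np.nan
    return P.reshape(u.shape+(3,))
E
python3 - <<'E'
from h import *
a=[grab(n)[0] for n in('side','top')]
for n in('side','top'):print(n,cams.calibration(n))
cv2.imwrite('pics/a.png',cv2.resize(a[0],(784,588)));cv2.imwrite('pics/b.png',cv2.resize(a[1],(784,588)))
print(arm.state(),arm.pinch_z)
E
```

```text
pics
side {'mtx': array([[400.22992576,   0.        , 281.12312907],
       [  0.        , 400.22992576, 208.0942499 ],
       [  0.        ,   0.        ,   1.        ]]), 'k1': -0.08967738803204685, 'xyz': array([0.06858586, 0.54323076, 0.71945043]), 'rotation': array([-0.81952079,  2.46915401, -1.22190051])}
top {'mtx': array([[402.94145047,   0.        , 274.18097129],
       [  0.        , 402.94145047, 207.11801652],
       [  0.        ,   0.        ,   1.        ]]), 'k1': -0.03682354255911791, 'xyz': array([ 0.40862253, -0.01454129,  1.04473781]), 'rotation': array([-2.16039097,  2.19693946, -0.03334202])}
{'clock': 0.1, 'joint_pos': array([ 1.0874452 ,  0.43515415,  0.0249524 ,  1.57402215, -0.01162057,
        1.13401492, -0.07510442]), 'qvel': array([-1.64496247e-05, -1.26743496e-03,  6.67281122e-04, -1.57575603e-03,
        5.48979213e-04, -1.55444802e-03,  1.59178706e-03]), 'effort': array([ 3.80976708e-03, -6.71756387e+01,  1.02866963e+00, -3.16902816e+01,
        1.58399355e-02,  7.26223152e-03, -8.63039372e-05]), 'eef_pos': array([ 0.23205456, -0.57981828,  0.23059747]), 'tool_rot': array([-3.08347447e+00, -5.94112744e-01,  5.91765304e-04]), 'wrist_force': array([ 0.39604244, -0.22716466, -0.50598635]), 'wrist_torque': array([-0.00343593, -0.00232928, -0.07026982]), 'opening': 0.08556276682165381} 0.0187
```

View pics/a.png

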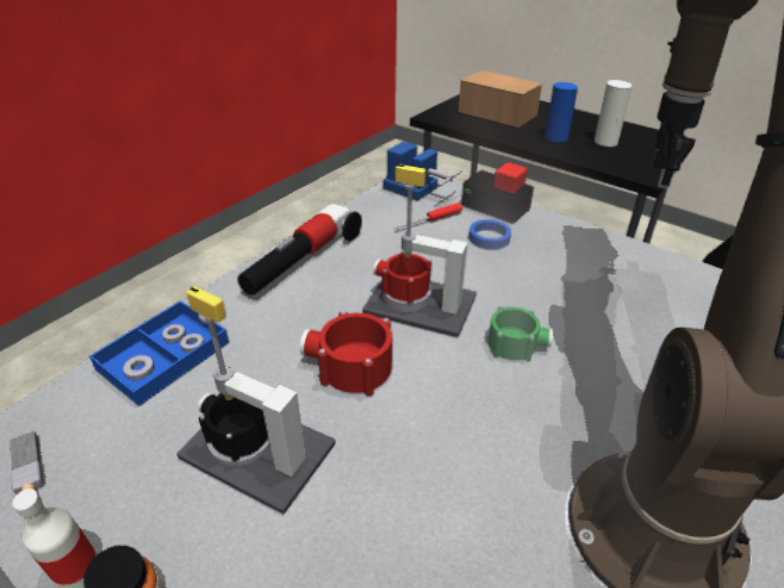

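View pics/b.png

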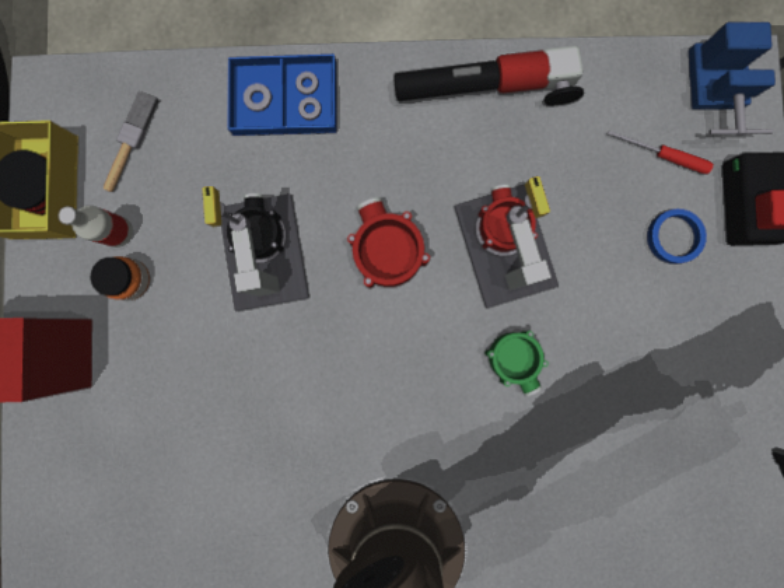

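The candidates in the top view (784 px scale) are a small red housing on a gauge (505,222), a larger loose red housing (388,247), a green one (517,360) and a black one under the other gauge (255,232). The small red one fits: it is not green, it is the smaller red one, and it sits under a gauge. Its yellow knob is at (538,196). The other knob, at (211,205), is over the black housing.

Run:
```python
from h import *
for n in('top','side'):
    f=np.load(n+'.npz');P=world(n);h=cv2.cvtColor(f['im'],cv2.COLOR_BGR2HSV)
    m=cv2.inRange(h,(22,130,90),(34,255,255))
    k,l,st,c=cv2.connectedComponentsWithStats(m)
    for i in range(1,k):
        if st[i,4]<60: continue
        q=P[l==i];q=q[np.isfinite(q[:,0])]
        zt=np.percentile(q[:,2],95)
        t=q[q[:,2]>zt-.008]
        t2=t[:,:2].astype(np.float32)
        rc=cv2.minAreaRect(t2); e=np.linalg.svd(t2-t2.mean(0),full_matrices=False)[2][0]
        print(n,st[i],'ztop',zt,'mean',t.mean(0),'med',np.median(t,0),'rect',rc,'axisdeg',np.degrees(np.arctan2(e[1],e[0])))
# housing: red pixels near gauge in top
f=np.load('top.npz');P=world('top')
for u,v in [(505,222),(495,228),(500,235),(480,222),(530,225),(472,250),(250,245)]:
    print(u,v,P[int(v/1.4),int(u/1.4)])
im=f['im'][110:225,315:405];cv2.imwrite('pics/c.png',cv2.resize(im,None,fx=5,fy=5,interpolation=cv2.INTER_CUBIC))
# rim fit
h=cv2.cvtColor(f['im'],cv2.COLOR_BGR2HSV);m=((h[...,0]<8)|(h[...,0]>172))&(h[...,1]>120)
m[:, :325]=0;m[:,395:]=0;m[:125]=0;m[190:]=0
q=P[m];q=q[np.isfinite(q[:,0])];print('red z hist',np.histogram(q[:,2],bins=np.arange(0.0,.13,.01)))
zt=np.percentile(q[:,2],90);t=q[(q[:,2]>zt-.006)];print(zt,cv2.minEnclosingCircle(t[:,:2].astype(np.float32)))
```

```text
top [  0  87  36  79 841] ztop 0.09031840381097958 mean [0.66777474 0.62563515 0.08820675] med [0.66157187 0.60688807 0.08826464] rect ((0.6804403066635132, 0.6502695083618164), (0.19973653554916382, 0.09614866971969604), 0.7656198740005493) axisdeg -177.43951
top [378 126  14  28 208] ztop 0.29978495081004203 mean [ 0.5740242  -0.20308211  0.29745038] med [ 0.57415743 -0.20348692  0.29752299] rect ((0.5755599737167358, -0.20318804681301117), (0.051018357276916504, 0.015361047349870205), 14.28233814239502) axisdeg -165.56122
top [145 133  10  28 196] ztop 0.29715874168783885 mean [0.57154304 0.24102481 0.29468422] med [0.57093468 0.24057321 0.29479393] rect ((0.572860062122345, 0.24176257848739624), (0.0504806786775589, 0.014420760795474052), 4.98565673828125) axisdeg -175.82092
side [283 118  21  15 256] ztop 0.30013558778462784 mean [ 0.57253899 -0.19840204  0.29743306] med [ 0.57276411 -0.19870302  0.29813547] rect ((0.5750220417976379, -0.2012556493282318), (0.05062384530901909, 0.020928559824824333), 21.607559204101562) axisdeg -161.67029
side [134 205  27  25 405] ztop 0.29727025122565415 mean [0.56932392 0.24765355 0.29517591] med [0.56865071 0.24831541 0.29580965] rect ((0.5714678168296814, 0.24605968594551086), (0.05026642605662346, 0.01645946130156517), 4.81158447265625) axisdeg -173.40343
505 222 [ 0.58537451 -0.2034261   0.04703393]
495 228 [ 0.57614777 -0.18624947  0.04411873]
500 235 [ 0.5633565  -0.19580607  0.04429508]
480 222 [ 0.5881996  -0.16030444  0.03600113]
530 225 [ 0.57302293 -0.23909898  0.08491145]
472 250 [ 0.54097211 -0.14970126  0.01090392]
250 245 [0.53607111 0.22347772 0.15682126]
red z hist (array([  0,  16,   0,   2, 334,  35,  42, 116, 194, 129,   0,   0]), array([0.  , 0.01, 0.02, 0.03, 0.04, 0.05, 0.06, 0.07, 0.08, 0.09, 0.1 ,
       0.11, 0.12]))
0.09087325685521823 ((0.5752449035644531, -0.1987295001745224), 0.04788268357515335)
```

View pics/c.png

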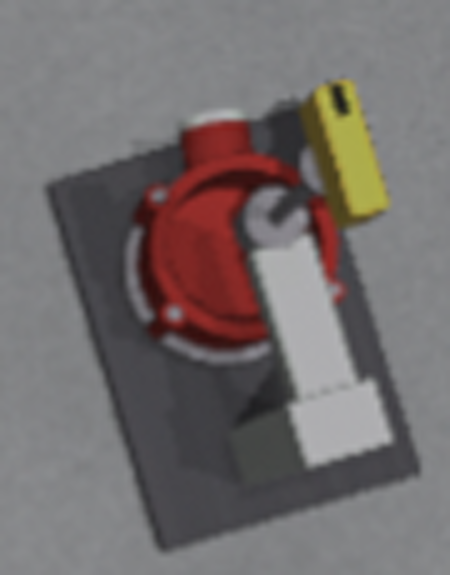

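Crop: the small red bore with the gauge arm over it, and the knob bar at crop (345,150) leaning about 14–18° from world x. The numbers check out: knob top at 0.299 gives a centre of (0.5745, -0.2015, 0.284). The floor is at about 0.045 (allowed range 0.028–0.050), and the rim at 0.090 is 45 mm above it. The drop should be about 70 mm.

```bash
cat > plan.py <<'E'
from h import *
import sys
tx,ty,tz,deg=map(float,sys.argv[1:])
s=arm.state();M=R.from_rotvec(s['tool_rot']).as_matrix()
print('t',s['clock'],'pos',s['eef_pos'],'F',s['wrist_force'],'j',s['joint_pos'].round(3),'z',M[:,2].round(3))
print('tool delta cm',(M.T@(np.array([tx,ty,tz])-s['eef_pos'])*100).round(2))
yaw=np.degrees(np.arctan2(M[1,0],M[0,0]));print('x yaw',yaw,'twist rad (tool z)',[round(float(np.radians((yaw-deg+o+180)%360-180)),3) for o in(0,180)])
E
python3 plan.py .5745 -.2015 .36 15
```

```text
t 0.1 pos [ 0.23205456 -0.57981828  0.23059747] F [ 0.39604244 -0.22716466 -0.50598635] j [ 1.087  0.435  0.025  1.574 -0.012  1.134 -0.075] z [-0.001  0.001 -1.   ]
tool delta cm [ 45.85 -22.42 -12.91]
x yaw 21.811799029438593 twist rad (tool z) [0.119, -3.023]
```

```bash
python3 -m jog '[[0,0,-3.3,0],[0,0,-3.3,0],[0,0,-3.3,0],[0,0,-3,0],[2.5,-1.2,0,0],[2.8,-1.4,0,0],[2.8,-1.4,0,0],[2.8,-1.4,0,0],[2.8,-1.4,0,0],[2.8,-1.4,0,0]]' 1 
python3 -m jog '[[2.8,-1.4,0,0],[2.8,-1.4,0,0],[2.8,-1.4,0,0],[2.8,-1.4,0,0],[2.8,-1.4,0,0],[2.8,-1.4,0,0],[2.8,-1.4,0,0],[2,-1,0,0],[0,0,0,0]]'
python3 plan.py .5745 -.2015 .36 15
```

```text
clock: 0.93
eef_pos: [0.3556, -0.4414, 0.36]
tool_rot: [-3.084, -0.594, 0.001]
wrist_force: [1.3, -0.1, 0.5]
opening: 0.0852
clock: 1.68
eef_pos: [0.5186, -0.2566, 0.3596]
tool_rot: [-3.08, -0.606, -0.002]
wrist_force: [-0.8, 0.7, 0.3]
opening: 0.0855
t 1.6833 pos [ 0.5185563  -0.25660056  0.35961585] F [-0.82242005  0.72489674  0.28553505] j [ 0.495  0.295 -0.171  1.467  0.047  1.385 -0.86 ] z [ 0.     0.003 -1.   ]
tool delta cm [ 7.26 -2.98 -0.02]
x yaw 22.26049438690913 twist rad (tool z) [0.127, -3.015]
```

```bash
python3 -m jog '[[2.4,-1,0,0],[2.4,-1,0,0],[2.4,-1,0,0],[0,0,0,0.12],[0,0,0,0],[0,0,0,0]]'
python3 - <<'E'
from h import *
im,d=grab('wrist');P=world('wrist');cv2.imwrite('pics/w.png',im)
h=cv2.cvtColor(im,cv2.COLOR_BGR2HSV);m=cv2.inRange(h,(22,130,70),(34,255,255))
k,l,st,c=cv2.connectedComponentsWithStats(m)
for i in range(1,k):
    if st[i,4]<60: continue
    q=P[l==i];q=q[np.isfinite(q[:,0])];zt=np.percentile(q[:,2],95);t=q[q[:,2]>zt-.006][:,:2].astype(np.float32)
    print(st[i],zt,t.mean(0),cv2.minAreaRect(t))
E
python3 plan.py .5745 -.2015 .36 15
```

```text
clock: 2.18
eef_pos: [0.5706, -0.2084, 0.3599]
tool_rot: [3.114, 0.412, -0.002]
wrist_force: [-0.2, -0.7, -0.2]
opening: 0.0853
[ 265  177   24   78 1568] 0.30079382510845687 [ 0.57620513 -0.20239362] ((0.5763614773750305, -0.20248867571353912), (0.051396019756793976, 0.015108024701476097), 14.09545612335205)
t 2.2333 pos [ 0.57039149 -0.2088177   0.36009341] F [-0.73320379 -0.68954173 -0.63359708] j [ 0.378  0.345 -0.167  1.395  0.058  1.407 -1.097] z [-0.001 -0.001 -1.   ]
tool delta cm [ 0.59 -0.6   0.01]
x yaw 15.051502338797693 twist rad (tool z) [0.001, -3.141]
```

View pics/w.png

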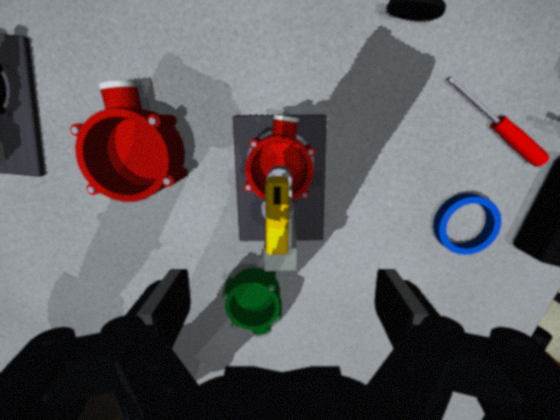

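The wrist view shows the bar at (277,215), between the fingers and aligned with them. It measures (0.576, -0.202, top 0.300) with yaw 14.1°, in agreement with the top camera. I'll descend and grip.

```bash
python3 -m jog '[[0.7,-0.5,0,0.015],[0,0,0,0],[0,0,2,0],[0,0,2,0],[0,0,2,0],[0,0,2,0],[0,0,1.3,0],[0,0,0,0],[0,0,0,0]]'
python3 plan.py .576 -.202 .266 14.1
```

```text
clock: 2.98
eef_pos: [0.5758, -0.2019, 0.2672]
tool_rot: [-3.118, -0.386, 0.002]
wrist_force: [1.1, 0.7, 0.2]
opening: 0.0854
t 2.9833 pos [ 0.57578932 -0.20188952  0.26721642] F [1.1254543  0.67667927 0.159342  ] j [ 0.37   0.395 -0.172  1.546  0.071  1.207 -1.139] z [-0.001 -0.    -1.   ]
tool delta cm [0.02 0.02 0.12]
x yaw 14.100911915917994 twist rad (tool z) [0.0, -3.142]
```

```bash
python3 -m jog '[[0,0,0,0],[0,0,0,0],[0,0,0,0],[0,0,0,0],[0,0,0,0],[0,0,0,0],[0,0,0,0],[0,0,0,0]]' 0
python3 -m jog '[[0,0,1,0],[0,0,1,0],[0,0,1,0],[0,0,1,0],[0,0,1,0],[0,0,0,0],[0,0,0,0]]'
```

```text
clock: 3.65
eef_pos: [0.577, -0.2024, 0.2679]
tool_rot: [3.116, 0.383, 0.002]
wrist_force: [1.8, -4.8, 2.7]
opening: 0.0152
clock: 4.23
eef_pos: [0.5769, -0.2024, 0.2161]
tool_rot: [3.117, 0.383, 0.0]
wrist_force: [4.5, -7.3, -3.1]
opening: 0.015
```

```bash
python3 -m jog '[[0,0,0.5,0],[0,0,0.5,0],[0,0,0.3,0],[0,0,0,0]]'
python3 -m jog '[[0,0,0.2,0],[0,0,0,0]]'
python3 -m jog '[[0,0,0.2,0],[0,0,0,0]]'
python3 -m jog '[[0,0,0.1,0],[0,0,0,0]]'
```

```text
clock: 4.57
eef_pos: [0.5769, -0.2023, 0.2034]
tool_rot: [3.117, 0.383, 0.001]
wrist_force: [4.6, -5.8, -4.8]
opening: 0.0151
clock: 4.73
eef_pos: [0.577, -0.2024, 0.2018]
tool_rot: [3.117, 0.383, 0.001]
wrist_force: [2.7, -6.8, -1.0]
opening: 0.0152
clock: 4.9
eef_pos: [0.5772, -0.2024, 0.2015]
tool_rot: [3.116, 0.383, 0.003]
wrist_force: [-0.6, -4.7, 10.8]
opening: 0.0149
clock: 5.07
eef_pos: [0.5773, -0.2024, 0.2014]
tool_rot: [3.116, 0.383, 0.004]
wrist_force: [-3.5, -4.3, 19.1]
opening: 0.0152
```

Run:
```python
from h import *
im,_=grab('side');cv2.imwrite('pics/s2.png',cv2.resize(im[100:250,235:355],None,fx=4.5,fy=4,interpolation=cv2.INTER_CUBIC));print(arm.state()['wrist_force'])
```

```text
[-4.04932999 -5.17633783 17.69117524]
```

View pics/s2.png

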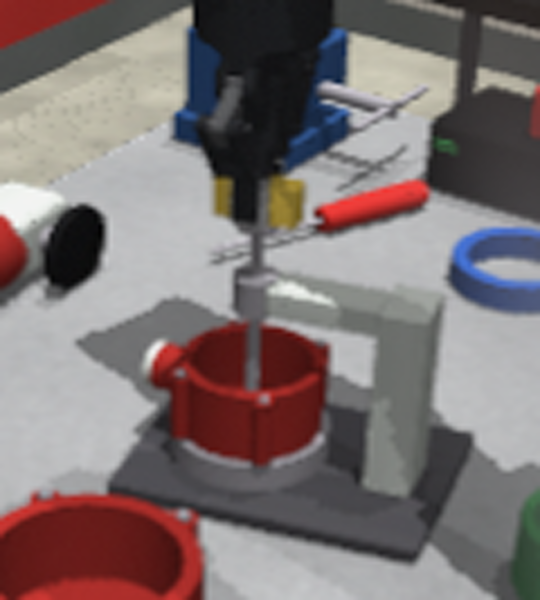

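The foot is in the bore: the contact force rose sharply to 19 N at TCP z 0.2015, and the fingers (crop (250,210)) are clear of the arm's collar (crop (255,290)). The implied floor height is about 0.048, consistent with what I measured. I'll ease off slightly and turn.

```bash
python3 -m jog '[[0,0,-0.05,0],[0,0,0,0.1],[0,0,0,0.1],[0,0,0,0.1],[0,0,0,0.1],[0,0,0,0.1],[0,0,0,0.1],[0,0,0,0]]'
python3 -m jog '[[0,0,0,0.1],[0,0,0,0.1],[0,0,0,0.1],[0,0,0,0.1],[0,0,0,0],[0,0,0,0]]'
python3 plan.py .576 -.202 .2 14.1; python3 -c "
from plant import arm;print(arm.state()['wrist_torque'])"
```

```text
clock: 5.78
eef_pos: [0.5773, -0.2029, 0.2015]
tool_rot: [3.088, -0.565, 0.005]
wrist_force: [-1.9, -6.1, 14.3]
opening: 0.0152
clock: 6.28
eef_pos: [0.5772, -0.2033, 0.2015]
tool_rot: [2.918, -1.16, 0.006]
wrist_force: [-2.8, -6.8, 14.1]
opening: 0.0149
t 6.2833 pos [ 0.57715729 -0.20326965  0.20149114] F [-2.79316557 -6.83840607 14.06830656] j [ 0.208  0.435  0.06   1.652 -0.027  1.052 -2.052] z [ 0.003 -0.003 -1.   ]
tool delta cm [-0.17 -0.01  0.15]
x yaw -43.35958247547761 twist rad (tool z) [-1.003, 2.139]
[-1.33688289  0.55676381 -0.07450075]
```

```bash
for i in 1; do python3 -m jog '[[0,0,0,0.08],[0,0,0,0],[0,0,0,0]]'; done; python3 -c "
from plant import arm;print(arm.state()['wrist_torque'])"
python3 -m jog '[[0,0,0,0.07],[0,0,0,0],[0,0,0,0]]';python3 -c "
from plant import arm;print(arm.state()['wrist_torque'])"
python3 -m jog '[[0,0,0,0.05],[0,0,0,0],[0,0,0,0]]'
python3 plan.py .576 -.202 .2 14.1; python3 -c "
from plant import arm;print(arm.state()['wrist_torque'])"
```

```text
clock: 6.53
eef_pos: [0.5771, -0.2033, 0.2015]
tool_rot: [2.869, -1.276, 0.006]
wrist_force: [-3.3, -6.3, 14.2]
opening: 0.015
[-1.3045563   0.57802596 -0.04838917]
clock: 6.78
eef_pos: [0.5771, -0.2034, 0.2015]
tool_rot: [2.823, -1.375, 0.006]
wrist_force: [-2.7, -7.2, 15.1]
opening: 0.0146
[-1.33545657  0.60100969 -0.05046991]
clock: 7.03
eef_pos: [0.5771, -0.2034, 0.2015]
tool_rot: [2.788, -1.445, 0.006]
wrist_force: [-3.2, -6.4, 14.9]
opening: 0.0152
t 7.0333 pos [ 0.57705655 -0.20341788  0.20149689] F [-3.24746492 -6.36940764 14.8552077 ] j [ 0.175  0.435  0.107  1.655 -0.049  1.051 -2.23 ] z [ 0.003 -0.003 -1.   ]
tool delta cm [-0.18  0.    0.15]
x yaw -54.77876261977236 twist rad (tool z) [-1.202, 1.939]
[-1.46308077  0.65035276  0.17996823]
```

```bash
python3 -m jog '[[0,0,0,0.03],[0,0,0,0],[0,0,0,0]]'
python3 plan.py .576 -.202 .2 14.1; python3 -c "
from plant import arm;print(arm.state()['wrist_torque'])"
```

```text
clock: 7.28
eef_pos: [0.5771, -0.2034, 0.2015]
tool_rot: [2.767, -1.484, 0.006]
wrist_force: [-3.6, -7.7, 14.2]
opening: 0.0149
t 7.2833 pos [ 0.5770709  -0.2033955   0.20148334] F [-3.55628011 -7.70054658 14.24577268] j [ 0.171  0.435  0.113  1.655 -0.052  1.051 -2.256] z [ 0.003 -0.004 -1.   ]
tool delta cm [-0.18  0.01  0.15]
x yaw -56.41174834948479 twist rad (tool z) [-1.231, 1.911]
[-1.54577964  0.65564927  0.94808959]
```

The stop is reached: torque rose to 0.95 N m. I'll let go and retreat straight up.

```bash
python3 -m jog '[[0,0,0,-0.02],[0,0,0,0],[0,0,0,0],[0,0,0,0],[0,0,0,0],[0,0,0,0],[0,0,0,0]]' 1
python3 -m jog '[[0,0,-1,0],[0,0,-2,0],[0,0,-2.5,0],[0,0,-2.5,0],[0,0,-2.5,0],[0,0,-2.5,0],[0,0,-2.5,0],[0,0,0,0],[0,0,0,0]]'
python3 - <<'E'
from h import *
out=[]
for n in('top','wrist','side'):
    im,d=grab(n);P=world(n);out.append(im)
    h=cv2.cvtColor(im,cv2.COLOR_BGR2HSV);m=cv2.inRange(h,(22,130,70),(34,255,255))
    k,l,st,c=cv2.connectedComponentsWithStats(m)
    for i in range(1,k):
        if st[i,4]<60: continue
        q=P[l==i];q=q[np.isfinite(q[:,0])];zt=np.percentile(q[:,2],95);t=q[q[:,2]>zt-.006][:,:2].astype(np.float32)
        print(n,st[i],zt,t.mean(0),cv2.minAreaRect(t))
    if n=='wrist':
        m=((h[...,0]<8)|(h[...,0]>172))&(h[...,1]>120);q=P[m];q=q[np.isfinite(q[:,0])]
        q=q[np.hypot(q[:,0]-.576,q[:,1]+.2)<.06];t=q[q[:,2]>np.percentile(q[:,2],90)-.006]
        print('rim',np.percentile(q[:,2],90),cv2.minEnclosingCircle(t[:,:2].astype(np.float32)), 'floor', np.median(q[q[:,2]<.055],0))
cv2.imwrite('pics/e.png',np.vstack([np.hstack([cv2.resize(o,(400,300)) for o in out[1:]]),cv2.resize(out[2][100:250,235:435],(800,300))[:, :800]]))
print(arm.state()['wrist_force'])
E
```

```text
clock: 7.87
eef_pos: [0.5764, -0.2009, 0.1995]
tool_rot: [2.783, -1.457, -0.001]
wrist_force: [-0.4, -0.8, 0.9]
opening: 0.0858
clock: 8.62
eef_pos: [0.5772, -0.2013, 0.357]
tool_rot: [-2.783, 1.456, -0.006]
wrist_force: [0.4, 0.4, -0.8]
opening: 0.0854
top [   0   86   55   84 2901] 0.08824772589478451 [0.67682916 0.621492  ] ((0.6809468269348145, 0.6474570035934448), (0.20134390890598297, 0.09722347557544708), 1.4479992389678955)
top [145 133  13  28 270] 0.29713786471805903 [0.57165956 0.24130593] ((0.5731749534606934, 0.2420811802148819), (0.05092240497469902, 0.014514416456222534), 3.8028950691223145)
top [364 138  24  20 188] 0.23222724327632804 [ 0.57433534 -0.20133662] ((0.575286328792572, -0.20241430401802063), (0.01506766676902771, 0.049938276410102844), 36.492828369140625)
wrist [275 170  19  61 957] 0.23349849366182382 [ 0.5761911  -0.20280695] ((0.5762084722518921, -0.203080415725708), (0.015499986708164215, 0.050712957978248596), 36.11969757080078)
rim 0.399868882126878 ((0.5805002450942993, -0.2064846009016037), 0.059404414147138596) floor [ 0.58575564 -0.21113575  0.04746602]
side [290 140   6  19  93] 0.23287116555109155 [ 0.5734877  -0.19703683] ((0.5749557018280029, -0.1990896314382553), (0.010320433415472507, 0.04845857247710228), 35.339054107666016)
side [134 205  27  25 406] 0.2974565169336079 [0.56966794 0.24729067] ((0.5717208385467529, 0.2466692179441452), (0.050358567386865616, 0.016057901084423065), 3.7585132122039795)
[ 0.16509431 -0.38427628 -0.43798468]
```

View pics/e.png

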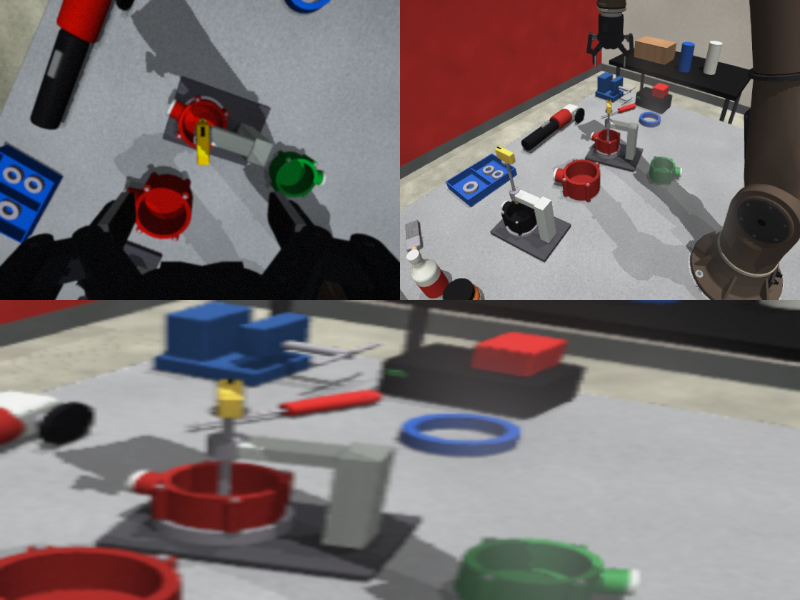

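The probe is down and the knob (wrist panel (203,145)) is turned. The foot is at 0.0475 and the floor measures 0.0475. The knob turned about 68°, the housing is upright in place, and the other knob has not moved. The gripper is clear.

```bash
python3 -c "
from plant import arm;print(arm.job_done())"
```

```text
the job is handed in; nothing more can be done
None
```

I lowered the red gauge's probe until its foot touched the bottom of the bore, turned the knob clockwise to its stop, let go and backed off upwards. I handed the job in at about 9 s of the 35 s allowed; it gives no verdict.

- **Foot on the bottom:** contact showed as a 19 N rise in force. After release, the knob height puts the foot at about 0.0475 m, and the bore floor also measured 0.0475 m from the wrist camera.
- **Lock:** the knob turned about 68° (1.18 rad) from where it started. The torque rose to 0.95 N m at the end, so it reached the stop.
- **Other gauge:** its knob moved less than 1 mm by the cameras.
- **Red housing:** it looks upright and in place in the final pictures. My numeric check of its rim failed because other red surfaces got into the fit, so this rests on the pictures alone.
- **Robot:** the gripper ended about 0.14 m above the knob with no contact force.

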